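# Push the beetle case home in the framing jig

### The arm

A 6-joint arm with a two-finger parallel gripper is mounted at the origin on the work surface. World frame = base frame: x ahead of the robot, y to its left, z up, the work surface at z = 0. Lengths are in m, angles in degrees, forces in N, time in s.
With the tool pointing down it reaches from about 0.4 to 0.825 m from the base axis. Payload 7 kg.
Tool frame: the origin (TCP) lies midway between the tips of the shut fingers; the grasp point (between the pads) lies 19 mm behind it; z points along the fingers, y is the line along which they close (so a half turn about z gives the same grasp; the last joint's range is limited). The gripper opens to 88 mm and grips with 3 to 60 N. Pads are 19 mm wide; open, the fingers measure 130 mm over their backs; the gripper's body (78 mm by 193 mm) begins 47 mm behind the grasp point.
Start: joints at [92.768, 20.546, 0.682, 0, -70.136, -16.507], TCP at [0.16, 0.656, 0.194] pointing down, gripper open.
Joint ranges: [-176.03, 176.03], [-82.01, 121.73], [-58.28, 71.71], [-173.87, 95.51], [-174.79, -0.11], [-173.66, 173.66]. Speed limits (degrees/s): [136.94, 136.94, 172.46, 180, 180, 180].

### API

Orientations are given as [roll, pitch, yaw] about the fixed x, y, z axes, in that order (R = Rz(yaw) Ry(pitch) Rx(roll)).
In Python, from plant import * gives the robot as it stands.
- The arm moves only by the tool move_arm, never from a script. Its argument "commands" is a list of rows, each a list of 7 numbers: the shift along the world's x, y, z in mm, then the turn, a rotation vector about the world's x, y, z in degrees, then the opening in per cent of the stroke, from 0 (shut) to 100 (fully open). In form: [[x, y, z, rx, ry, rz, fingers], ...]. A call has 1 to 20 rows; each row shifts and turns the commanded pose from where the row before left it; what a row does not reach is not made up. A row lasts 1/10 s, in which the tool goes at most 50 mm and 8.59 degrees, less where a joint would pass 70% of its speed; a pose out of reach is approached as far as the arm can. A call with a gripper value outside its range is refused whole. The fingers move at their own pace and stop on an object; "squeeze" is the grip in N (left out, the last holds). Time passes only in rows, so rows that do not move let the fingers close. It gives the time, the measured TCP pose, the force and the opening at its end, in the units of the state.
- get_state(): the state, without advancing time (a new reading comes with each control period).
- capture(name): name is "scene" or "top"; returns a dict with "frame" (400x640x3 uint8, blue, green, red), "camera_matrix" (3x3 intrinsics, pixels), "world_to_cam" (4x4, takes a point from world to camera coordinates). Camera axes: x right, y up, looking along -z (the intrinsics and any distortion apply to the point x, -y, -z); pixel columns grow to the right and rows downward; lengths in m; the calibration is good to about 2 mm. A picture is of the moment at which its call begins. There is no depth.
- close_job(): hands the job in, once; it reports no verdict.
The state is a dict: "time_s": time; "joints": joint angles; "qd": joint speeds; "joint_torque": joint torques, N m; "tcp_pos": TCP position; "eef_rot": TCP orientation; "contact_force": force on the tool from outside, world axes, zero at the start; "moment": the same for the moment, N m; "gripper_width": finger opening in m.
Only numpy, scipy, OpenCV 4.12 (cv2) and the standard library are available. Lean on these libraries where they do the work, as an engineer would, in place of code of your own. Each camera call takes 0.05 s, during which the arm holds its last target. There are 200 camera calls.

### The job

Push the framed beetle case along the bench with your fingertips until it sits square in the framing jig: its far long side flush against the wooden fence and its end flush against the brass stop block, which may be at the left or the right end of the fence. Do not pick anything up: keep the case flat on the bench all the way, leave the pin jar, coffee cup and bottle where they stand, and take your hand away.

Things in the scene. Friction and masses are not known exactly. Their poses are not given: they have to be found in the camera images.
- case: Loose display case with a dark wood frame, a green beetle inside and a glazed top; a closed box, 90 mm along its x, 120 mm along its y (the long sides), 32 mm tall; about 0.3 kg, it slides on the bench. Origin: centre of its underside. Its +x long side is the far one, which faces the fence (the case starts turned at most 0.35 rad from the fence's own direction) and is the side to bring against it.
- fence: Fixed straight light-wood bar on the bench beyond the case: 24 mm along its x, 460 mm along its y, 26 mm tall. Origin: centre of its underside. Its -x face (12 mm from the origin) looks to the robot and is the one to push against.
- stop: Fixed brass block with a black thumb screw, 60 mm along its x, 40 mm along its y, 28 mm tall (40 mm with the screw), standing against the -x face of the fence near its left (+y) or right (-y) end, square to it. Origin: centre of its underside. The face towards the middle of the fence (20 mm from the origin along the fence) is the one to push against.
- pin_jar: Loose clear jar of yellow-headed pins with a metal lid, 58 mm in diameter, 62 mm tall, near the -x face of the fence, at the end away from the stop. Origin: centre of its underside. To be left alone.
- cup: Loose green coffee cup with a white lid, 82 mm in diameter at the top, 112 mm tall, to one side of the work. Origin: centre of its underside. To be left alone.
- bottle: Loose clear glass bottle with a black stopper, 50 mm in diameter, 120 mm tall, to the other side of the work. Origin: centre of its underside. To be left alone.
There are look-alikes about, which are no part of the job. What is meant by the stop is not blue, and is the larger of those in its own colour.

How it is judged:
By the outcome, as a careful person would: the job done as asked, in the order asked, and still so for the second after the job is handed in, with the robot touching nothing.
It also fails if it takes over 58 s, if anything falls off the work surface, if the arm or the gripper's body presses on something with over 40 N, if the wrist force passes 120 N, or if a joint passes its speed limit or range.

## Working session

There is one attempt and no reset: what is moved stays moved. The work goes in short steps, Python scripts to look and compute and a tool call to move; the robot and the scene stay as the last step left them, time stands still between calls to the robot, and variables do not carry over. Pictures are saved under pics/ and viewed, on a budget of 10 in all, crops included, one or two more only if the job needs it, and the job is handed in when it is done.

Besides the shell and the picture viewer there is one more tool, called after "Request:" in YAML: its name, and indented under it one key for each argument. move_arm: Moves the arm, as the interface text tells. Its arguments: {"type":"object","properties":{"commands":{"type":"array"},"squeeze":{"type":"number"}},"required":["commands"]}

```bash
mkdir -p pics
cat > h.py <<'E'
from plant import *
import numpy as np, cv2
def ray(c,px):
    K=np.array(c["camera_matrix"]);T=np.array(c["world_to_cam"])
    p=np.linalg.solve(K,[px[0],px[1],1.]);d=np.array([p[0],-p[1],-p[2]])
    R=T[:3,:3];return -R.T@T[:3,3],R.T@d
def onz(c,px,z):
    o,d=ray(c,px);return (o+d*(z-o[2])/d[2])[:2]
def proj(c,P):
    T=np.array(c["world_to_cam"]);q=T[:3,:3]@np.array(P,float)+T[:3,3]
    u=np.array(c["camera_matrix"])@[q[0],-q[1],-q[2]];return u[:2]/u[2]
E
python3 - <<'E'
from h import *
for n in("scene","top"):
    c=capture(n);cv2.imwrite(f"pics/{n}0.png",c["frame"]);print(n,ray(c,(320,200)), {k for k in c})
print(get_state())
E
```

```text
scene (array([ 0.97900761, -0.58769403,  0.76433929]), array([-0.40716187,  0.59532338, -0.69268718])) {'camera_matrix', 'world_to_cam', 'frame'}
top (array([0.4795397 , 0.01390412, 0.96983291]), array([ 0.07721887, -0.03877735, -0.9964858 ])) {'camera_matrix', 'world_to_cam', 'frame'}
{'time_s': 0.1, 'joints': array([ 9.27674381e+01,  2.05879915e+01,  6.41643004e-01, -1.97563153e-02,
       -7.01337408e+01, -1.65056157e+01]), 'qd': array([ 0.10309135, -0.04435837,  0.00627699,  0.00918026, -0.01430685,
       -0.07610078]), 'joint_torque': array([-1.45647824e-03, -5.84163558e+01,  2.93750256e+01,  7.01550275e+00,
        1.01607552e-02, -4.89055708e-05]), 'tcp_pos': array([0.16021723, 0.65524337, 0.19342249]), 'eef_rot': array([ 1.79917934e+02, -4.94852032e-03, -1.37449008e+01]), 'contact_force': array([-0.44920915, -0.83582235,  0.03095777]), 'moment': array([-0.07606412, -0.01554314,  0.05893022]), 'gripper_width': 0.08761660479818019}
```

View pics/scene0.png

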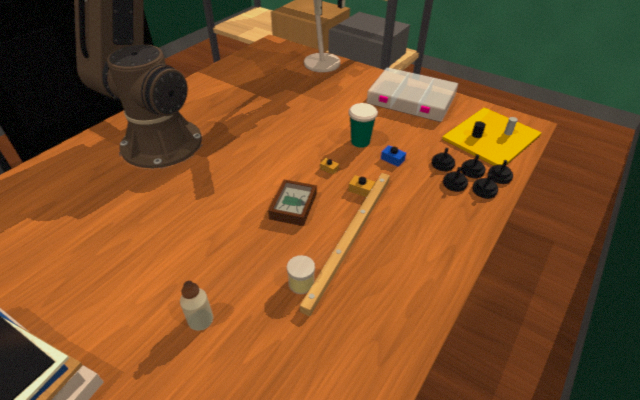

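View pics/top0.png

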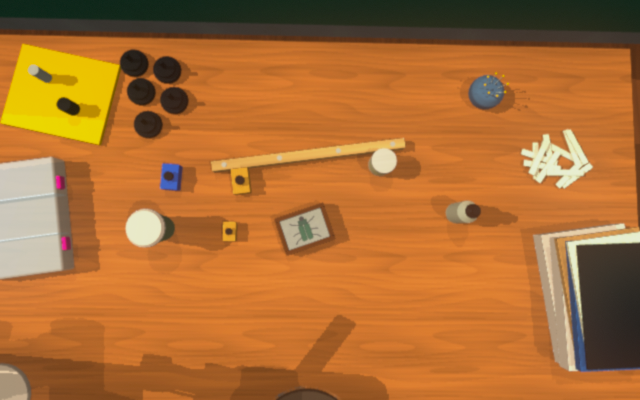

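Top view: brass candidates are at (240,181), against the fence and larger, and at (229,231), small and standing free. The block at (171,177) is blue. The stop is the one at (240,181), at the left (+y) end. The case is at (305,229), the jar at (383,161), the cup at (146,228) and the bottle at (463,212). Next I'll measure these and confirm the stop in a crop.

```bash
cat > m.py <<'E'
from h import *
def rect(m,c,z,name):
    cs,_=cv2.findContours(m.astype(np.uint8),cv2.RETR_EXTERNAL,cv2.CHAIN_APPROX_NONE)
    for k in sorted(cs,key=cv2.contourArea)[::-1][:3]:
        if cv2.contourArea(k)<60: continue
        W=np.array([onz(c,p[0],z) for p in k])*1000
        (cx,cy),(w,h),a=cv2.minAreaRect(W.astype(np.float32))
        print(name,"px",k[:,0].mean(0).round(),"ctr",round(cx,1),round(cy,1),"size",round(w,1),round(h,1),"ang",round(a,2))
def masks(c):
    hsv=cv2.cvtColor(c["frame"],cv2.COLOR_BGR2HSV);return [hsv[...,i].astype(int) for i in range(3)]
E
python3 - <<'E'
from m import *
c=capture("top");f=c["frame"];H,S,V=masks(c)
for p in [(300,157),(240,187),(229,238),(281,230),(320,235),(250,230),(290,225),(350,148),(235,174)]: print(p,H[p[1],p[0]],S[p[1],p[0]],V[p[1],p[0]])
g=cv2.resize(f[130:270,200:430],None,fx=3.4,fy=3.4,interpolation=cv2.INTER_CUBIC)
cv2.imwrite("pics/crop.png",g)
for n,p,z in (("jar",(383,161),.062),("cup",(146,228),.112),("bottle",(470,211),.12)): print(n,onz(c,p,z))
for n,p in (("fenceL",(213,166)),("fenceR",(405,144))): print(n,onz(c,p,.026))
for p in ((277,223),(324,206),(334,237),(288,253)):print("case",onz(c,p,.032))
E
```

```text
(300, 157) 19 157 232
(240, 187) 19 207 228
(229, 238) 19 209 231
(281, 230) 12 156 124
(320, 235) 21 51 165
(250, 230) 13 195 205
(290, 225) 21 51 166
(350, 148) 20 152 235
(235, 174) 19 209 232
jar [ 0.64101197 -0.16350845]
cup [0.48136853 0.34493765]
bottle [ 0.5270411  -0.33706931]
fenceL [0.62856938 0.22882344]
fenceR [ 0.6890755  -0.22285912]
case [0.49738207 0.07608208]
case [ 0.53838972 -0.03205947]
case [ 0.46701637 -0.05603291]
case [0.42890421 0.04942956]
```

View pics/crop.png

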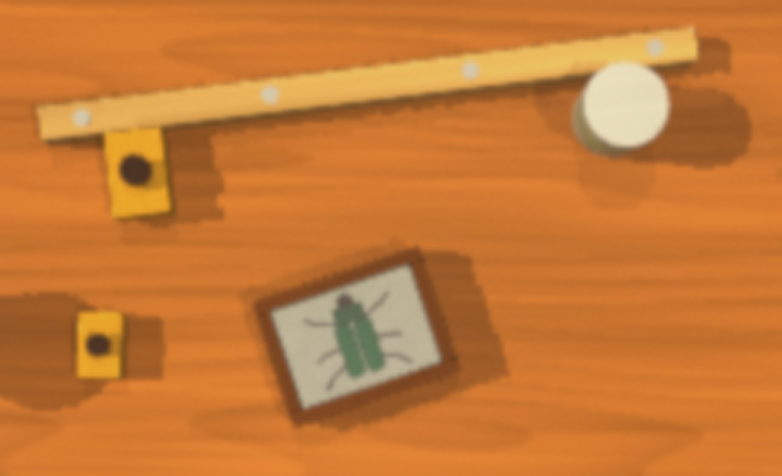

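The crop confirms it: the brass block at crop (138,172) touches the fence and is clearly larger than the one at (100,344). Now precise poses.

```bash
cat >> m.py <<'E'
def box(a,x0,y0,x1,y1):
    m=np.zeros(a.shape,bool);m[y0:y1,x0:x1]=a[y0:y1,x0:x1];return m
def casem(c,b):
    H,S,V=masks(c)
    g=box((S<110)&(V>60),*b).astype(np.uint8)
    g=cv2.morphologyEx(g,cv2.MORPH_CLOSE,np.ones((9,9)))
    rect(g,c,.032,"glass")
E
python3 - <<'E'
from m import *
c=capture("top");H,S,V=masks(c)
casem(c,(270,195,345,260))
rect(box((V<165)&(V>50)&(H<15)|(S<110),270,200,330,256),c,.032,"frame?")
rect(box((H>16)&(H<24)&(S>120)&(S<185)&(V>170),200,125,415,178),c,.026,"fence")
rect(box((H>16)&(H<24)&(S>175)&(V>150),220,165,260,205),c,.028,"stop")
f=box((H>16)&(H<24)&(S>120)&(S<185)&(V>170),200,125,415,178)
P=[]
for u in range(265,365,1):
    r=np.where(f[:,u])[0]
    if len(r): P.append(onz(c,(u,r.max()+.5),.026))
P=np.array(P);k=np.polyfit(P[:,1],P[:,0],1);print("front x=",k, np.degrees(np.arctan(k[0])))
E
```

```text
glass px [304. 229.] ctr 485.6 12.9 size 71.4 100.9 ang 19.55
frame? px [305. 229.] ctr 481.7 5.7 size 104.5 133.3 ang 18.98
fence px [308. 154.] ctr 660.7 5.9 size 23.8 458.2 ang 8.25
stop px [240. 180.] ctr 596.0 164.5 size 61.5 40.5 ang 9.32
front x= [-0.13950478  0.65000876] -7.941779865926068
```

Target in the fence frame (fence yaw about 8.1°): case centre at about world (592, 83). It is now at (486, 13) with yaw 19.5°. First I go behind the case at about (412, 2).

Request:
move_arm:
  commands:
    - [22, -35.6, 0, 0, 0, 2.2, 60]
    - [22, -35.6, 0, 0, 0, 2.2, 60]
    - [22, -35.6, 0, 0, 0, 2.2, 60]
    - [22, -35.6, 0, 0, 0, 2.2, 60]
    - [22, -35.6, 0, 0, 0, 2.2, 60]
    - [22, -35.6, 0, 0, 0, 2.2, 60]
    - [22, -35.6, 0, 0, 0, 2.2, 60]
    - [22, -35.6, 0, 0, 0, 2.2, 60]
    - [22, -35.6, 0, 0, 0, 2.2, 60]
    - [22, -35.6, 0, 0, 0, 2.2, 60]
    - [3, -30, 0, 0, 0, 0, 60]
    - [3, -30, 0, 0, 0, 0, 60]
    - [3, -30, 0, 0, 0, 0, 60]
    - [3, -30, 0, 0, 0, 0, 60]
    - [3, -30, 0, 0, 0, 0, 60]
    - [3, -30, 0, 0, 0, 0, 60]
    - [3, -30, 0, 0, 0, 0, 60]
    - [3, -30, 0, 0, 0, 0, 60]
    - [3, -30, 0, 0, 0, 0, 60]
    - [3, -30, 0, 0, 0, 0, 60]

```text
time_s: 2.2
tcp_pos: [0.4102, -0.0015, 0.1944]
eef_rot: [-180.0, -0.0, 8.3]
contact_force: [0.5, 0.2, 0.7]
gripper_width: 0.0524
```

Request:
move_arm:
  commands:
    - [0, 0.5, -30, 0, 0, 0, 60]
    - [0, 0.5, -30, 0, 0, 0, 60]
    - [0, 0, -30, 0, 0, 0, 60]
    - [0, 0, -30, 0, 0, 0, 60]
    - [0, 0, -25, 0, 0, 0, 60]
    - [0, 0, -20, 0, 0, 0, 60]
    - [0, 0, -10, 0, 0, 0, 60]
    - [0, 0, -7, 0, 0, 0, 60]
    - [0, 0, 0, 0, 0, 0, 60]

```text
time_s: 3.1
tcp_pos: [0.4102, 0.0006, 0.012]
eef_rot: [180.0, 0.0, 8.3]
contact_force: [-0.2, -0.6, 0.5]
gripper_width: 0.0525
```

Run:
```python
from m import *
c=capture("top");cv2.imwrite("pics/t1.png",c["frame"][120:280,190:440].repeat(3,0).repeat(3,1))
print(get_state()["tcp_pos"])
```

```text
[0.41060075 0.00075718 0.01254491]
```

View pics/t1.png

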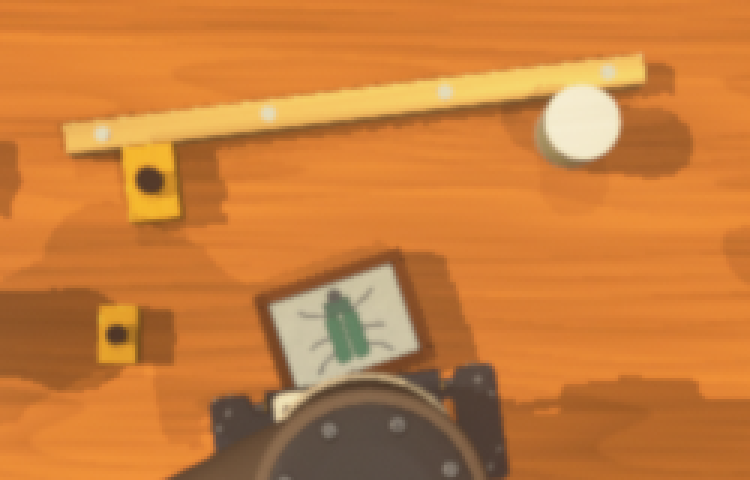

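Request:
move_arm:
  commands:
    - [5, 0.7, 0, 0, 0, 0, 60]
    - [5, 0.7, 0, 0, 0, 0, 60]
    - [5, 0.7, 0, 0, 0, 0, 60]
    - [5, 0.7, 0, 0, 0, 0, 60]
    - [5, 0.7, 0, 0, 0, 0, 60]
    - [5, 0.7, 0, 0, 0, 0, 60]
    - [5, 0.7, 0, 0, 0, 0, 60]
    - [5, 0.7, 0, 0, 0, 0, 60]
    - [5, 0.7, 0, 0, 0, 0, 60]
    - [5, 0.7, 0, 0, 0, 0, 60]
    - [5, 0.7, 0, 0, 0, 0, 60]
    - [5, 0.7, 0, 0, 0, 0, 60]
    - [5, 0.7, 0, 0, 0, 0, 60]
    - [5, 0.7, 0, 0, 0, 0, 60]
    - [5, 0.7, 0, 0, 0, 0, 60]
    - [5, 0.7, 0, 0, 0, 0, 60]
    - [5, 0.7, 0, 0, 0, 0, 60]
    - [5, 0.7, 0, 0, 0, 0, 60]
    - [5, 0.7, 0, 0, 0, 0, 60]
    - [5, 0.7, 0, 0, 0, 0, 60]

```text
time_s: 5.15
tcp_pos: [0.5107, 0.0147, 0.0122]
eef_rot: [180.0, 0.0, 8.3]
contact_force: [-0.5, -0.9, 0.8]
gripper_width: 0.0523
```

Run:
```python
from m import *
c=capture("top");cv2.imwrite("pics/t2.png",c["frame"][120:280,190:440].repeat(3,0).repeat(3,1))
```

```text
(no output)
```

View pics/t2.png

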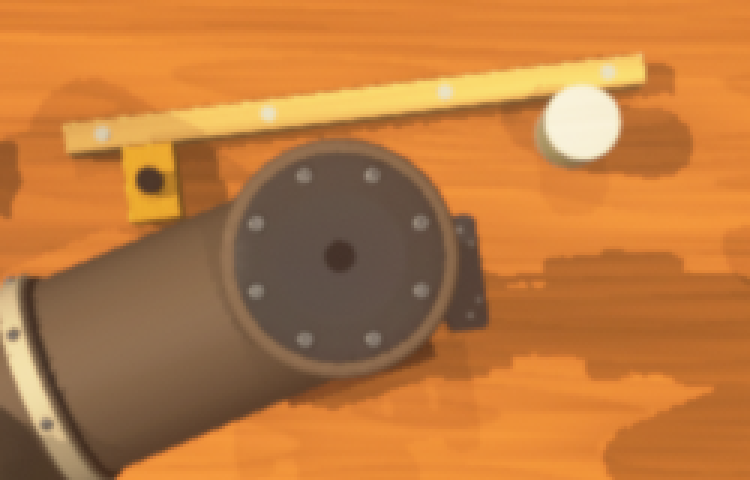

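The arm hides the case in the top view, so I check with the scene camera.

Run:
```python
from m import *
c=capture("scene");cv2.imwrite("pics/s2.png",cv2.resize(c["frame"][120:320,190:440],None,fx=3,fy=3))
```

```text
(no output)
```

View pics/s2.png

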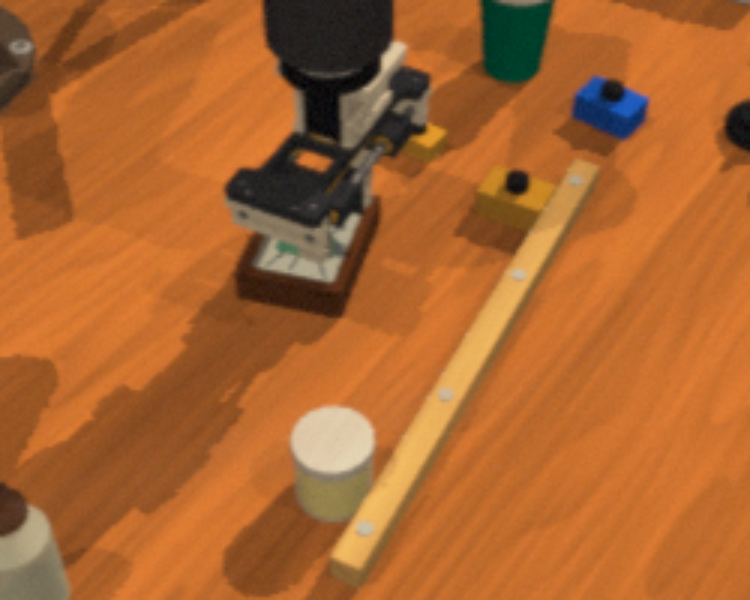

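Run:
```python
from m import *
c=capture("scene")
ex=np.array([.990,.141]);ey=np.array([-.141,.990]);o=np.array([648.8,4.2])
for p in((240,272),(344,295),(378,200)):
    w=onz(c,(190+p[0]/3,120+p[1]/3),.032)*1000;print(w,(w-o)@ex,(w-o)@ey)
s=get_state();w=s["tcp_pos"][:2]*1000;print(w,(w-o)@ex,(w-o)@ey,s["contact_force"])
```

```text
[470.79046484 -58.00173379] -184.99988426933956 -36.48037199309178
[554.42906419 -30.76721732] -98.35760409776157 -21.311243197517214
[512.10452701  76.39418745] -125.14913782741206 90.74630726488127
[510.53571941  14.69416022] -135.40196119399616 29.88448218408919 [-0.25084272  0.30859814  0.29600993]
```

Run:
```python
from m import *
t=get_state()["tcp_pos"]
c=capture("top")
for z in(.012,.15,.3):print(z,proj(c,[t[0],t[1],z]))
c=capture("scene");f=cv2.resize(c["frame"][120:260,240:370],None,fx=4.5,fy=4.5,interpolation=cv2.INTER_CUBIC)
f=cv2.convertScaleAbs(f,alpha=1.6,beta=20)
ey=np.array([-.141,.990,0])
for k,col in((0,(0,0,255)),(.026,(255,0,255)),(-.026,(255,0,255)),):
  for z in(.012,.032,.078):
    u=proj(c,np.array([t[0],t[1],z])+k*ey); cv2.circle(f,tuple(int(v) for v in (u-[240,120])*4.5),4,col,1)
cv2.imwrite("pics/s3.png",f)
```

```text
0.012 [303.67519457 217.97919686]
0.15 [303.65355812 215.77151919]
0.3 [303.61996272 212.34360915]
```

View pics/s3.png

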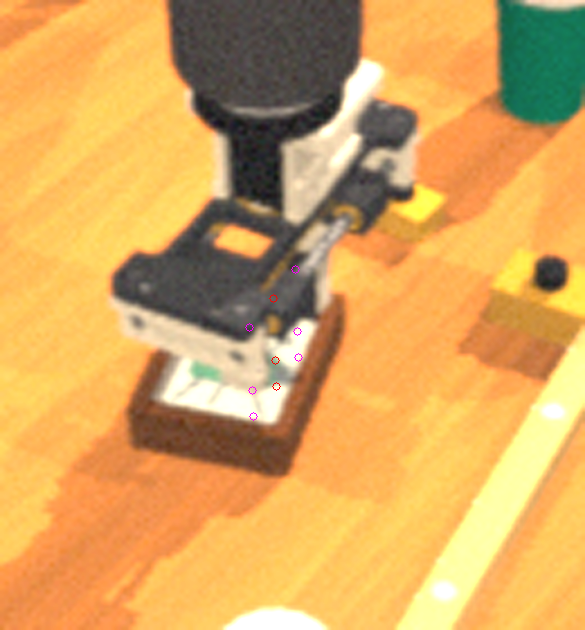

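The fingers passed over the case: opened, the tips sit higher than the shut TCP, and the case shifted only a few mm. I lift, go back behind it, narrow the fingers and probe the bench for the real tip height.

Request:
move_arm:
  commands:
    - [0, 0, 20, 0, 0, 0, 60]
    - [0, 0, 25, 0, 0, 0, 30]
    - [-30, -4.5, 0, 0, 0, 0, 30]
    - [-30, -4.5, 0, 0, 0, 0, 30]
    - [-30, -4.5, 0, 0, 0, 0, 30]
    - [-12, -1, 0, 0, 0, 0, 30]
    - [0, 0, -20, 0, 0, 0, 30]
    - [0, 0, -20, 0, 0, 0, 30]
    - [0, 0, -5, 0, 0, 0, 30]
    - [0, 0, -3, 0, 0, 0, 30]
    - [0, 0, 0, 0, 0, 0, 30]

```text
time_s: 6.5
tcp_pos: [0.4086, 0.0002, 0.0094]
eef_rot: [180.0, 0.0, 8.3]
contact_force: [0.8, -0.1, 0.2]
gripper_width: 0.0263
```

Request:
move_arm:
  commands:
    - [0, 0, -2, 0, 0, 0, 30]
    - [0, 0, -2, 0, 0, 0, 30]
    - [0, 0, -1, 0, 0, 0, 30]

```text
time_s: 6.8
tcp_pos: [0.4085, 0.0002, 0.0044]
eef_rot: [-180.0, -0.0, 8.3]
contact_force: [-0.4, 0.1, 0.4]
gripper_width: 0.0264
```

Run:
```python
from m import *
c=capture("top");casem(c,(265,190,345,262))
s=get_state();print(s["tcp_pos"],s["contact_force"],s["gripper_width"])
cv2.imwrite("pics/s4.png",np.hstack([cv2.resize(c["frame"][170:290,250:370],(400,400)),cv2.resize(capture("scene")["frame"][100:240,200:340],(400,400))]))
```

```text
glass px [306. 243.] ctr 472.1 11.8 size 122.0 181.7 ang 0.74
[4.08391770e-01 1.84916985e-04 4.25008143e-03] [0.05478775 0.21003119 0.12427141] 0.026025466162897845
```

View pics/s4.png

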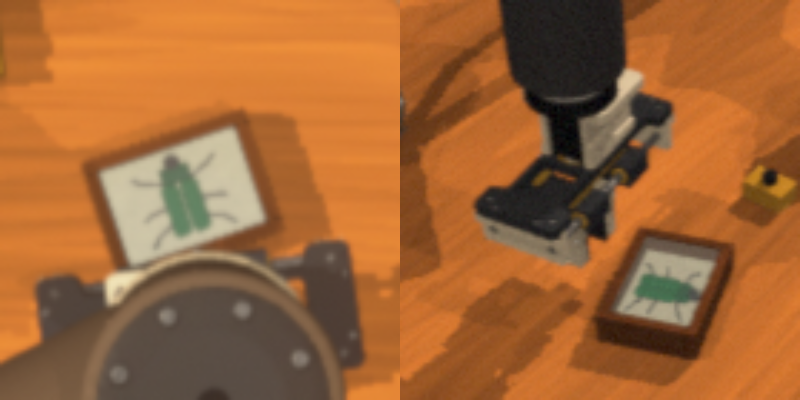

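Request:
move_arm:
  commands:
    - [0, 0, 6, 0, 0, 0, 0]
    - [0, 0, 0, 0, 0, 0, 0]
    - [0, 0, 0, 0, 0, 0, 0]
    - [0, 0, 0, 0, 0, 0, 0]
    - [0, 0, 0, 0, 0, 0, 0]

```text
time_s: 7.4
tcp_pos: [0.4083, 0.0002, 0.0103]
eef_rot: [-180.0, 0.0, 8.3]
contact_force: [0.2, -0.0, -0.6]
gripper_width: 0.0004
```

Run:
```python
from m import *
s=get_state();t=s["tcp_pos"];print(t,s["contact_force"],s["gripper_width"])
c=capture("scene");f=cv2.resize(c["frame"][100:240,200:340],(600,600),interpolation=cv2.INTER_CUBIC)
for z in(0,.01,.03,.076):
    u=(proj(c,[t[0],t[1],z])-[200,100])*600/140;cv2.circle(f,tuple(int(v) for v in u),4,(255,0,255),1)
cv2.imwrite("pics/s5.png",cv2.convertScaleAbs(f,alpha=1.5,beta=20))
```

```text
[4.08296826e-01 1.59703010e-04 1.02522087e-02] [ 0.2356189  -0.04671658 -0.60551657] 0.0004457004750556305
```

View pics/s5.png

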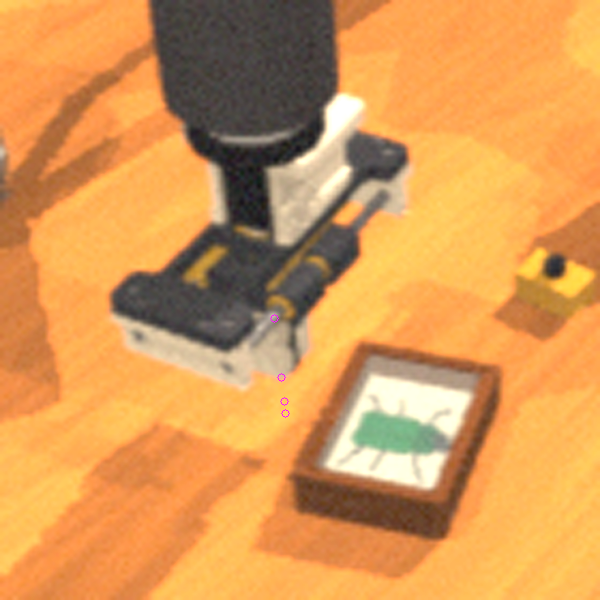

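In the picture the shut fingertips end about 20–25 mm above where the reported TCP projects, so the real tips are higher than the readings say. I probe the bench gently.

Request:
move_arm:
  commands:
    - [0, 0, -4, 0, 0, 0, 0]
    - [0, 0, -3, 0, 0, 0, 0]
    - [0, 0, -2, 0, 0, 0, 0]
    - [0, 0, -1, 0, 0, 0, 0]
    - [0, 0, -1, 0, 0, 0, 0]
    - [0, 0, -1, 0, 0, 0, 0]
    - [0, 0, 0, 0, 0, 0, 0]

```text
time_s: 8.15
tcp_pos: [0.4083, 0.0001, -0.0018]
eef_rot: [180.0, 0.0, 8.3]
contact_force: [-0.8, 0.3, -0.2]
gripper_width: 0.0003
```

Request:
move_arm:
  commands:
    - [0, 0, -1, 0, 0, 0, 0]
    - [0, 0, -1, 0, 0, 0, 0]
    - [0, 0, 0, 0, 0, 0, 0]

```text
time_s: 8.45
tcp_pos: [0.4083, 0.0001, -0.0038]
eef_rot: [180.0, 0.0, 8.3]
contact_force: [-0.2, -0.6, 0.4]
gripper_width: 0.0006
```

Request:
move_arm:
  commands:
    - [0, 0, -2, 0, 0, 0, 0]
    - [0, 0, -2, 0, 0, 0, 0]
    - [0, 0, -2, 0, 0, 0, 0]
    - [0, 0, 0, 0, 0, 0, 0]

```text
time_s: 8.85
tcp_pos: [0.4081, 0.0, -0.0101]
eef_rot: [180.0, 0.0, 8.3]
contact_force: [0.5, -0.5, -0.1]
gripper_width: 0.0001
```

Request:
move_arm:
  commands:
    - [0, 0, -1.5, 0, 0, 0, 0]
    - [0, 0, -1.5, 0, 0, 0, 0]
    - [0, 0, -1, 0, 0, 0, 0]
    - [0, 0, 0, 0, 0, 0, 0]

```text
time_s: 9.25
tcp_pos: [0.4082, 0.0001, -0.0139]
eef_rot: [180.0, 0.0, 8.3]
contact_force: [0.9, 0.9, -0.1]
gripper_width: 0.0004
```

Request:
move_arm:
  commands:
    - [0, 0, -1, 0, 0, 0, 0]
    - [0, 0, -1, 0, 0, 0, 0]
    - [0, 0, -1, 0, 0, 0, 0]
    - [0, 0, 0, 0, 0, 0, 0]

```text
time_s: 9.65
tcp_pos: [0.4082, 0.0001, -0.0169]
eef_rot: [180.0, 0.0, 8.3]
contact_force: [0.7, -0.6, -0.2]
gripper_width: 0.0005
```

Run:
```python
from m import *
s=get_state();t=s["tcp_pos"];print(t,s["contact_force"],s["joints"])
c=capture("scene");f=cv2.resize(c["frame"][100:240,200:340],(600,600),interpolation=cv2.INTER_CUBIC)
for z in(0,.02):
    u=(proj(c,[t[0],t[1],z])-[200,100])*600/140;cv2.circle(f,tuple(int(v) for v in u),4,(255,0,255),1)
cv2.imwrite("pics/s6.png",cv2.convertScaleAbs(f,alpha=1.5,beta=20))
```

```text
[ 4.08236044e-01  1.09448131e-04 -1.68788098e-02] [ 0.68934074 -0.61415358 -0.21854404] [ 2.80390264e+01  1.13257798e+01 -4.71601329e+01  1.09061962e-03
 -3.15288045e+01  7.02181655e+01]
```

View pics/s6.png

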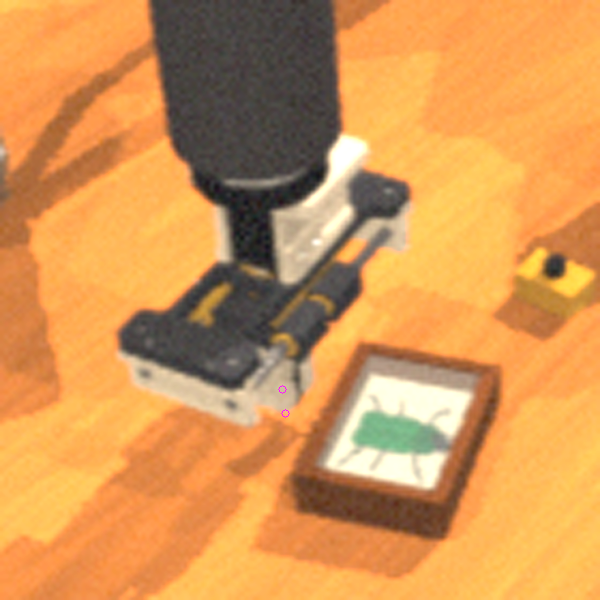

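The tips are now just above the bench (seen at (285,410) in the crop), so reported z runs about 20 mm low and I keep this height. Now the push towards the fence with the fingers open.

Request:
move_arm:
  commands:
    - [0, 0, 0, 0, 0, 0, 60]
    - [0, 0, 0, 0, 0, 0, 60]
    - [0, 0, 0, 0, 0, 0, 60]
    - [5, 0.7, 0, 0, 0, 0, 60]
    - [5, 0.7, 0, 0, 0, 0, 60]
    - [5, 0.7, 0, 0, 0, 0, 60]
    - [5, 0.7, 0, 0, 0, 0, 60]
    - [5, 0.7, 0, 0, 0, 0, 60]
    - [5, 0.7, 0, 0, 0, 0, 60]
    - [5, 0.7, 0, 0, 0, 0, 60]
    - [5, 0.7, 0, 0, 0, 0, 60]
    - [5, 0.7, 0, 0, 0, 0, 60]
    - [5, 0.7, 0, 0, 0, 0, 60]

```text
time_s: 11.0
tcp_pos: [0.4582, 0.0069, -0.0169]
eef_rot: [180.0, 0.1, 8.2]
contact_force: [-2.3, 0.5, 0.2]
gripper_width: 0.0523
```

```bash
cat >> m.py <<'E'
ex=np.array([.990,.141]);ey=np.array([-.141,.990]);o=np.array([648.8,4.2])
def fr(w): w=np.asarray(w)[:2]; return np.round([(w-o)@ex,(w-o)@ey],1)
E
python3 - <<'E'
from m import *
c=capture("top");casem(c,(250,160,345,262))
s=get_state();print(s["tcp_pos"],fr(s["tcp_pos"]*1000),s["contact_force"],s["gripper_width"])
c=capture("scene");casem(c,(240,160,345,262))
E
```

```text
glass px [307. 235.] ctr 482.7 10.6 size 143.0 179.6 ang 0.74
[ 0.45970096  0.00742587 -0.01670283] [-186.8   29.9] [-0.20925284  0.11151497 -0.27034683] 0.05263086709524445
glass px [285. 185.] ctr 449.5 55.7 size 195.2 208.3 ang 7.53
glass px [301. 259.] ctr 617.4 -131.9 size 49.6 16.5 ang 34.87
```

The force was −2.3 N, so the case is sliding. About 87 mm remain to the fence. I stop about 12 mm short, then creep.

Request:
move_arm:
  commands:
    - [5, 0.7, 0, 0, 0, 0, 60]
    - [5, 0.7, 0, 0, 0, 0, 60]
    - [5, 0.7, 0, 0, 0, 0, 60]
    - [5, 0.7, 0, 0, 0, 0, 60]
    - [5, 0.7, 0, 0, 0, 0, 60]
    - [5, 0.7, 0, 0, 0, 0, 60]
    - [5, 0.7, 0, 0, 0, 0, 60]
    - [5, 0.7, 0, 0, 0, 0, 60]
    - [5, 0.7, 0, 0, 0, 0, 60]
    - [5, 0.7, 0, 0, 0, 0, 60]
    - [5, 0.7, 0, 0, 0, 0, 60]
    - [5, 0.7, 0, 0, 0, 0, 60]
    - [5, 0.7, 0, 0, 0, 0, 60]
    - [5, 0.7, 0, 0, 0, 0, 60]
    - [5, 0.7, 0, 0, 0, 0, 60]

```text
time_s: 12.6
tcp_pos: [0.5335, 0.0176, -0.0167]
eef_rot: [180.0, 0.0, 8.3]
contact_force: [-3.5, -1.2, 1.8]
gripper_width: 0.0527
```

Request:
move_arm:
  commands:
    - [2, 0.3, 0, 0, 0, 0, 60]
    - [2, 0.3, 0, 0, 0, 0, 60]
    - [2, 0.3, 0, 0, 0, 0, 60]
    - [1, 0.1, 0, 0, 0, 0, 60]
    - [1, 0.1, 0, 0, 0, 0, 60]

```text
time_s: 13.1
tcp_pos: [0.5415, 0.0188, -0.0167]
eef_rot: [-180.0, -0.0, 8.3]
contact_force: [-3.7, 0.3, 1.8]
gripper_width: 0.0525
```

Request:
move_arm:
  commands:
    - [1, 0.1, 0, 0, 0, 0, 60]
    - [1, 0.1, 0, 0, 0, 0, 60]

```text
time_s: 13.3
tcp_pos: [0.5434, 0.019, -0.0167]
eef_rot: [-180.0, -0.0, 8.3]
contact_force: [-2.3, -0.2, -0.1]
gripper_width: 0.0524
```

Request:
move_arm:
  commands:
    - [1, 0.1, 0, 0, 0, 0, 60]
    - [1, 0.1, 0, 0, 0, 0, 60]

```text
time_s: 13.5
tcp_pos: [0.5449, 0.0191, -0.0168]
eef_rot: [180.0, 0.0, 8.3]
contact_force: [-6.6, 1.0, 5.0]
gripper_width: 0.0523
```

Run:
```python
from m import *
s=get_state();print(fr(s["tcp_pos"]*1000),s["contact_force"])
```

```text
[-100.7   29.4] [-6.55170034  1.03106524  4.96418367]
```

Request:
move_arm:
  commands:
    - [1, 0.1, 0, 0, 0, 0, 60]

```text
time_s: 13.6
tcp_pos: [0.5449, 0.019, -0.0169]
eef_rot: [180.0, 0.1, 8.2]
contact_force: [-9.5, 2.9, 6.4]
gripper_width: 0.0527
```

Request:
move_arm:
  commands:
    - [1, 0.1, 0, 0, 0, 0, 60]

```text
time_s: 13.7
tcp_pos: [0.5448, 0.0189, -0.017]
eef_rot: [180.0, 0.2, 8.2]
contact_force: [-13.6, 2.3, 9.7]
gripper_width: 0.0525
```

Contact with the fence: the tool stalls at d = −100.8 while the force rises. I back off, lift, turn 90° and go to the right end.

Request:
move_arm:
  commands:
    - [-5, -0.7, 0, 0, 0, 0, 60]
    - [-10, -1.4, 0, 0, 0, 0, 60]
    - [-10, -1.4, 0, 0, 0, 0, 60]
    - [0, 0, 35, 0, 0, 0, 60]
    - [0, 0, 35, 0, 0, 0, 60]
    - [0, 0, 30, 0, 0, 0, 30]
    - [8, -7.4, 0, 0, 0, -8.2, 30]
    - [8, -7.4, 0, 0, 0, -8.2, 30]
    - [8, -7.4, 0, 0, 0, -8.2, 30]
    - [8, -7.4, 0, 0, 0, -8.2, 30]
    - [8, -7.4, 0, 0, 0, -8.2, 30]
    - [8, -7.4, 0, 0, 0, -8.2, 30]
    - [8, -7.4, 0, 0, 0, -8.2, 30]
    - [8, -7.4, 0, 0, 0, -8.2, 30]
    - [8, -7.4, 0, 0, 0, -8.2, 30]
    - [8, -7.4, 0, 0, 0, -8.2, 30]
    - [8, -7.4, 0, 0, 0, -8.2, 30]
    - [0, 0, 0, 0, 0, 0, 30]

```text
time_s: 15.5
tcp_pos: [0.6106, -0.0662, 0.0831]
eef_rot: [-180.0, -0.0, -82.1]
contact_force: [-0.5, 0.1, 0.5]
gripper_width: 0.0265
```

Run:
```python
from m import *
s=get_state();print(s["tcp_pos"],s["eef_rot"],fr(s["tcp_pos"]*1000))
c=capture("top");g=[proj(c,[.5997,.0295,.032])];print(g);cv2.imwrite("pics/t7.png",cv2.resize(c["frame"][130:230,220:380],(800,500)))
casem(c,(255,145,325,215))
```

```text
[ 0.61060059 -0.06615572  0.08314544] [-1.79970128e+02 -1.06638130e-02 -8.21299085e+01] [-47.7 -64.3]
[array([297.9179862, 179.3320218])]
glass px [288. 169.] ctr 620.4 49.3 size 120.0 161.6 ang 1.05
```

View pics/t7.png

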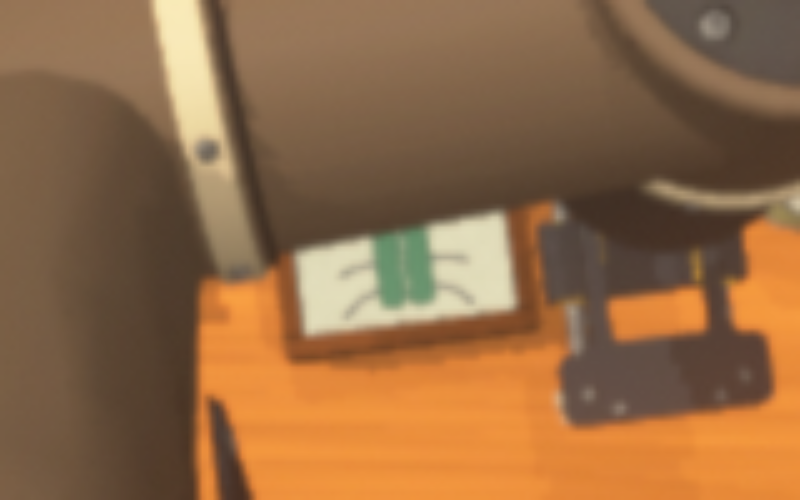

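The case lies parallel to the fence, its right end at about px x=327 (s about −36), and the hand is clear of it. I descend and push along the fence.

Request:
move_arm:
  commands:
    - [0, 0, -30, 0, 0, 0, 30]
    - [0, 0, -30, 0, 0, 0, 30]
    - [0, 0, -20, 0, 0, 0, 30]
    - [0, 0, -12, 0, 0, 0, 30]
    - [0, 0, -6, 0, 0, 0, 30]
    - [0, 0, -2, 0, 0, 0, 30]
    - [0, 0, 0, 0, 0, 0, 30]

```text
time_s: 16.25
tcp_pos: [0.6108, -0.0654, -0.0161]
eef_rot: [-179.9, -0.0, -81.9]
contact_force: [0.9, 0.7, -0.3]
gripper_width: 0.0263
```

Request:
move_arm:
  commands:
    - [-0.7, 5, 0, 0, 0, 0, 30]
    - [-0.7, 5, 0, 0, 0, 0, 30]
    - [-0.7, 5, 0, 0, 0, 0, 30]
    - [-0.7, 5, 0, 0, 0, 0, 30]
    - [-0.7, 5, 0, 0, 0, 0, 30]
    - [-0.7, 5, 0, 0, 0, 0, 30]
    - [-0.7, 5, 0, 0, 0, 0, 30]
    - [-0.7, 5, 0, 0, 0, 0, 30]
    - [-0.7, 5, 0, 0, 0, 0, 30]
    - [-0.7, 5, 0, 0, 0, 0, 30]

```text
time_s: 17.25
tcp_pos: [0.6036, -0.0156, -0.0163]
eef_rot: [-180.0, -0.0, -81.9]
contact_force: [-0.0, -5.2, 4.6]
gripper_width: 0.0262
```

Request:
move_arm:
  commands:
    - [-0.6, 4, 0, 0, 0, 0, 30]
    - [-0.6, 4, 0, 0, 0, 0, 30]
    - [-0.6, 4, 0, 0, 0, 0, 30]
    - [-0.6, 4, 0, 0, 0, 0, 30]
    - [-0.6, 4, 0, 0, 0, 0, 30]
    - [-0.3, 2, 0, 0, 0, 0, 30]
    - [-0.15, 1, 0, 0, 0, 0, 30]
    - [-0.15, 1, 0, 0, 0, 0, 30]

```text
time_s: 18.05
tcp_pos: [0.5999, 0.0084, -0.0166]
eef_rot: [-180.0, -0.0, -81.9]
contact_force: [0.4, -5.3, 4.9]
gripper_width: 0.0265
```

Request:
move_arm:
  commands:
    - [-0.15, 1, 0, 0, 0, 0, 30]
    - [-0.15, 1, 0, 0, 0, 0, 30]

```text
time_s: 18.25
tcp_pos: [0.5994, 0.0104, -0.0167]
eef_rot: [-180.0, -0.0, -81.9]
contact_force: [0.6, -4.8, 4.0]
gripper_width: 0.0259
```

Request:
move_arm:
  commands:
    - [-0.15, 1, 0, 0, 0, 0, 30]
    - [-0.15, 1, 0, 0, 0, 0, 30]

```text
time_s: 18.45
tcp_pos: [0.5992, 0.0114, -0.0167]
eef_rot: [180.0, -0.1, -81.9]
contact_force: [4.4, -15.4, 2.3]
gripper_width: 0.026
```

Stop contact: the force jumped to 15 N at s = 14, where about 15 was expected. One more mm, then I back away and press the long side once more.

Request:
move_arm:
  commands:
    - [-0.15, 1, 0, 0, 0, 0, 30]
    - [0, 0, 0, 0, 0, 0, 30]

```text
time_s: 18.65
tcp_pos: [0.5991, 0.0114, -0.0167]
eef_rot: [180.0, -0.1, -82.0]
contact_force: [5.0, -16.9, 2.7]
gripper_width: 0.0261
```

Request:
move_arm:
  commands:
    - [0.7, -5, 0, 0, 0, 0, 30]
    - [2.1, -15, 0, 0, 0, 0, 30]
    - [2, -15, 0, 0, 0, 0, 30]
    - [0, 0, 35, 0, 0, 0, 30]
    - [0, 0, 35, 0, 0, 0, 30]
    - [0, 0, 30, 0, 0, 0, 60]
    - [-20, 0, 0, 0, 0, 0, 60]
    - [-30, 0, 0, 0, 0, 0, 60]
    - [-30, 0, 0, 0, 0, 0, 60]
    - [-30, 0, 0, 0, 0, 0, 60]
    - [-30, 0, 0, 0, 0, 0, 60]
    - [-20, 0, 0, 0, 0, 0, 60]
    - [0, 0, 0, 0, 0, 0, 60]

```text
time_s: 19.95
tcp_pos: [0.4412, -0.0223, 0.0833]
eef_rot: [180.0, 0.1, -82.0]
contact_force: [0.9, -1.1, 0.3]
gripper_width: 0.0528
```

```bash
cat > chk.py <<'E'
from m import *
s=get_state();print(s["tcp_pos"],s["eef_rot"],fr(s["tcp_pos"]*1000),s["contact_force"])
c=capture("top")
cv2.imwrite("pics/t8.png",cv2.resize(c["frame"][130:230,220:380],(800,500)))
H,S,V=masks(c)
casem(c,(247,152,305,212))
E
python3 chk.py
```

```text
[ 0.44115724 -0.02227405  0.08327554] [ 1.79965562e+02  5.13228462e-02 -8.19657289e+01] [-209.3    3.1] [ 0.92711388 -1.05056535  0.29258433]
glass px [280. 185.] ctr 581.3 80.5 size 142.3 107.4 ang 15.69
```

Request:
move_arm:
  commands:
    - [6.5, 8.6, 0, 0, 0, 8.2, 60]
    - [6.5, 8.6, 0, 0, 0, 8.2, 60]
    - [6.5, 8.6, 0, 0, 0, 8.2, 60]
    - [6.5, 8.6, 0, 0, 0, 8.2, 60]
    - [6.5, 8.6, 0, 0, 0, 8.2, 60]
    - [6.5, 8.6, 0, 0, 0, 8.2, 60]
    - [6.5, 8.6, 0, 0, 0, 8.2, 60]
    - [6.5, 8.6, 0, 0, 0, 8.2, 60]
    - [6.5, 8.6, 0, 0, 0, 8.2, 60]
    - [6.5, 8.6, 0, 0, 0, 8.2, 60]
    - [6.5, 8.6, 0, 0, 0, 8.2, 60]
    - [0, 0, -30, 0, 0, 0, 60]
    - [0, 0, -30, 0, 0, 0, 60]
    - [0, 0, -25, 0, 0, 0, 60]
    - [0, 0, -11, 0, 0, 0, 60]
    - [0, 0, -4, 0, 0, 0, 60]
    - [0, 0, 0, 0, 0, 0, 60]

```text
time_s: 21.7
tcp_pos: [0.5158, 0.073, -0.0168]
eef_rot: [180.0, 0.0, 8.3]
contact_force: [0.0, -0.1, 0.4]
gripper_width: 0.0525
```

```bash
python3 chk.py
```

```text
[ 0.51579861  0.07299981 -0.01679879] [1.79985989e+02 1.57139967e-02 8.25905909e+00] [-122.    86.9] [ 0.01753409 -0.07882016  0.38697309]
glass px [274. 188.] ctr 590.2 81.5 size 131.7 132.1 ang 1.48
```

Request:
move_arm:
  commands:
    - [4, 0.6, 0, 0, 0, 0, 60]
    - [4, 0.6, 0, 0, 0, 0, 60]
    - [4, 0.6, 0, 0, 0, 0, 60]
    - [3, 0.4, 0, 0, 0, 0, 60]
    - [2, 0.3, 0, 0, 0, 0, 60]
    - [1, 0.1, 0, 0, 0, 0, 60]
    - [1, 0.1, 0, 0, 0, 0, 60]

```text
time_s: 22.45
tcp_pos: [0.5342, 0.0757, -0.0168]
eef_rot: [180.0, 0.0, 8.3]
contact_force: [-0.2, 0.4, -1.2]
gripper_width: 0.0525
```

Request:
move_arm:
  commands:
    - [1, 0.1, 0, 0, 0, 0, 60]
    - [1, 0.1, 0, 0, 0, 0, 60]

```text
time_s: 22.65
tcp_pos: [0.5362, 0.076, -0.0168]
eef_rot: [180.0, 0.0, 8.3]
contact_force: [-0.3, -0.7, 0.8]
gripper_width: 0.0529
```

Request:
move_arm:
  commands:
    - [1, 0.1, 0, 0, 0, 0, 60]
    - [0.5, 0.1, 0, 0, 0, 0, 60]
    - [0, 0, 0, 0, 0, 0, 60]

```text
time_s: 22.95
tcp_pos: [0.5368, 0.0757, -0.0169]
eef_rot: [180.0, 0.1, 8.2]
contact_force: [-3.9, -0.1, 2.1]
gripper_width: 0.0531
```

```bash
python3 chk.py
```

```text
[ 0.53680568  0.07571446 -0.01693235] [1.79976329e+02 9.85479467e-02 8.23760411e+00] [-100.8   86.6] [-3.89801789 -0.14978857  2.06814408]
glass px [273. 185.] ctr 592.9 81.8 size 135.7 133.1 ang 0.9
```

The long side stalls again at d = −100.8, the same as before, so it was still flush. A little more pressure, then away.

Request:
move_arm:
  commands:
    - [1, 0.1, 0, 0, 0, 0, 60]
    - [0.5, 0.1, 0, 0, 0, 0, 60]
    - [0, 0, 0, 0, 0, 0, 60]

```text
time_s: 23.3
tcp_pos: [0.5369, 0.0756, -0.0171]
eef_rot: [180.0, 0.2, 8.2]
contact_force: [-10.3, 0.5, 9.0]
gripper_width: 0.0526
```

Request:
move_arm:
  commands:
    - [-4, -0.6, 0, 0, 0, 0, 60]
    - [-15, -2.1, 0, 0, 0, 0, 60]
    - [-15, -2.1, 0, 0, 0, 0, 60]
    - [0, 0, 40, 0, 0, 0, 60]
    - [0, 0, 40, 0, 0, 0, 60]
    - [0, 0, 40, 0, 0, 0, 60]
    - [-15, -30, 10, 0, 0, 0, 60]
    - [-15, -30, 10, 0, 0, 0, 60]
    - [-15, -30, 0, 0, 0, 0, 60]
    - [-10, -30, 0, 0, 0, 0, 60]
    - [-10, -30, 0, 0, 0, 0, 60]
    - [0, -30, 0, 0, 0, 0, 60]
    - [0, 0, 0, 0, 0, 0, 60]

```text
time_s: 24.6
tcp_pos: [0.4407, -0.1106, 0.1237]
eef_rot: [180.0, -0.1, 8.1]
contact_force: [0.1, 0.5, -0.2]
gripper_width: 0.0528
```

```bash
cat > fin.py <<'E'
from m import *
c=capture("top");H,S,V=masks(c)
casem(c,(247,163,305,212))
rect(box((H>16)&(H<24)&(S>120)&(S<185)&(V>170),200,125,415,178),c,.026,"fence")
rect(box((H>16)&(H<24)&(S>175)&(V>150),220,165,258,205),c,.028,"stop")
cs=capture("scene")
cv2.imwrite("pics/f.png",np.hstack([cv2.resize(c["frame"][130:230,220:320],(500,500),interpolation=cv2.INTER_CUBIC),cv2.resize(cs["frame"][150:310,280:376],(300,500),interpolation=cv2.INTER_CUBIC)]))
print(get_state()["tcp_pos"])
E
python3 fin.py
```

```text
glass px [275. 183.] ctr 591.9 82.9 size 71.1 102.1 ang 8.07
fence px [321. 152.] ctr 661.0 5.9 size 26.0 458.2 ang 8.01
stop px [240. 180.] ctr 595.5 165.2 size 61.2 39.8 ang 8.11
[ 0.44090197 -0.10893861  0.1235216 ]
```

View pics/f.png

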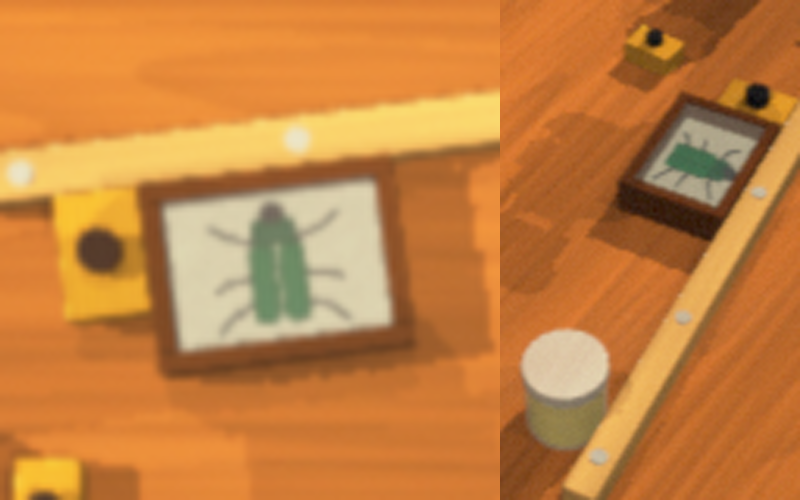

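The case is flush on both faces: its centre is at (591.9, 82.9) mm against a target of (592.1, 83.0). Its yaw is 8.07°, the fence's 8.01° and the stop's 8.11°. The hand is clear, so I hand the job in.

Run:
```python
from h import *
s=get_state();print(s["time_s"],s["contact_force"])
c=capture("top")
close_job()
```

```text
24.7 [-0.14459929  0.39081137 -0.51176979]
the job is handed in; nothing more can be done
```

The case is square in the framing jig: its far long side is against the fence and its left end against the larger brass stop, at the +y end. I handed the job in at about 25 s.

**What I did:** I pushed the case to the fence with open fingertips, slid it along to the stop, pressed the long side once more, then lifted the hand clear.

**Last checks:**

| | Measured | Wanted |
|---|---|---|
| Case centre | (591.9, 82.9) mm | (592.1, 83.0) mm |
| Case yaw | 8.07° | fence 8.01°, stop 8.11° |

- **Contact:** The largest force I read was about 18 N, in the press against the stop. It was near zero with the hand away.
- **Other things:** My route kept clear of the jar, cup and bottle. The jar looked undisturbed in the last picture, but I did not measure any of the three again.

**What disagreed:**
- **Tip height:** The real fingertips were about 20 mm higher than the reported TCP height. My first push therefore passed over the case at about its top height, moving it a few mm at most. I found the right height from the camera while lowering in small steps, never touching the bench, then repeated the push.
- **Pictures:** I viewed 12 pictures, two over the budget of 10.

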